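# Sweep the empty jam pots into the crumb tray

### The arm

A 7-joint arm with a two-finger parallel gripper is mounted at the origin on a cart in front of the work surface, level with it; the furniture and walls round the work are solid. World frame = base frame: x ahead of the robot, y to its left, z up, the work surface at z = 0. Lengths are in m, angles in rad, forces in N, time in s.
With the tool pointing down it reaches from about 0.425 to 1.025 m from the base axis. Payload 9.4 kg.
Tool frame: the origin (TCP) lies midway between the tips of the shut fingers; the grasp point (between the pads) lies 19 mm behind it; z points along the fingers, y is the line along which they close (so a half turn about z gives the same grasp; the last joint's range is limited). The gripper opens to 93 mm and grips with 3 to 60 N. Pads are 15 mm wide; open, the fingers measure 128 mm over their backs; the gripper's body (75 mm by 188 mm) begins 65 mm behind the grasp point.
Start: joints at [-1.393, 0.599, -0.003, 1.599, 0.002, 0.943, -0.08], TCP at [0.183, 0.702, 0.219] pointing down, gripper open.
Joint ranges: [-2.57, 2.57], [-0.35, 1.97], [-1.29, 1.29], [0.11, 2.56], [-1.05, 4.19], [0.11, 1.86], [-2.63, 2.63]. Speed limits (rad/s): [2.22, 2.22, 3.01, 3.01, 3.14, 3.14, 3.14].

### API

Orientations are given as a unit quaternion [x, y, z, w].
In Python, from station import monitor, viewer, close_job gives the robot as it stands.
- The arm moves only by the tool play_rows, never from a script. Its argument "rows" is a list of rows, each an object with "hand": the finger opening in mm, from 0 to 93; "offset": the shift along the tool's x, y, z in mm, a list of three; "spin": the turn about the tool's z in rad. A call has 1 to 12 rows; each row shifts and turns the commanded pose from where the row before left it, along the tool's axes as they then stand; what a row does not reach is not made up. A row lasts 1/10 s, in which the tool goes at most 50 mm and 8.59 degrees, less where a joint would pass 70% of its speed; a pose out of reach is approached as far as the arm can. A call is refused whole if a number of a shift passes 50 or a number of a turn 0.15, either way. A call with a gripper value outside its range is refused whole. The fingers move at their own pace and stop on an object; the grip force is fixed at half the most. Time passes only in rows, so rows that do not move let the fingers close. It gives the time, the measured TCP pose, the force, the opening and the grip force at its end, in the units of the state.
- monitor.get_obs(): the state, without advancing time (a new reading comes with each control period).
- viewer.grab_frame(name): name is "scene" or "top"; returns the picture (480x640x3 uint8, red, green, blue); there is no depth.
- viewer.get_calibration(name): a dict with "vertical_fov" (degrees; the focal length in pixels is half the picture's height over the tangent of half this angle, whatever the lens; pixels are square), "cx", "cy" (the principal point, pixels), "world_to_cam" (4x4, takes a point from world to camera coordinates). Camera axes: x right, y down, z forward; pixel columns grow to the right and rows downward; lengths in m; the calibration is good to about 2 mm. A picture is of the moment at which its call begins. get_calibration takes no time and is no camera call.
- close_job(): hands the job in; it is judged then, once.
Trained networks look in the newest picture that a camera, given by its name, has taken for a name from the list of things; names that differ only in an ending like _2 or _b are one class to them, and where a whole thing is asked for, a point or a joint stands for the part that bears it (a point fixed in the world has none). Each returns a list of dicts, best first, with "p" (0 to 1); they miss things now and then, are a little off and sometimes report something else, mostly with a low value. They report only what shows in the picture. A call takes as long as a camera call.
- viewer.silhouettes(label, camera): "pixels" (480x640 bool, what is visible of it) and "bbox" ([left, top, right, bottom] in pixels, round what is visible of it).
- viewer.spot_point(label, camera): "at" ([column, row] in pixels: a listed point, or the origin of a listed thing).
The state is a dict: "time": time; "joint_pos": joint angles; "joint_vel": joint speeds; "joint_torque": joint torques, N m; "tool_pos": TCP position; "ee_rot": TCP orientation; "wrist_force": force on the tool from outside, world axes, zero at the start; "wrist_torque": the same for the moment, N m; "opening": opening from 0.0 (shut) to 1.0 (fully open); "gripper_force": force on a finger pad.
Only numpy, scipy, OpenCV 4.12 (cv2) and the standard library are available. Lean on these libraries where they do the work, as an engineer would, in place of code of your own. Each camera call takes 0.05 s, during which the arm holds its last target. There are 200 camera calls.

### The job

With the closed fingers, sweep the three empty orange jam pots along the worktop, over the lip at the open side of the blue crumb tray, until each one is wholly inside the tray. Only push them: do not lift them or tip them over. Leave everything else standing where it is.

Things in the scene. Friction and masses are not known exactly. Their poses are not given: they have to be found in the camera images.
- crumb_tray: low blue tray fixed to the worktop, walls on three sides, open towards the robot's left. Origin: under the middle of its floor, worktop height, z up; x points from the open side to the back wall. Floor 2.5 mm thick, x -56 to +56 mm, 110 mm wide inside (y -55 to +55). Walls 4 mm thick, 23 mm high; side walls start at x = -56 mm, back wall's inner face is at x = +56 mm.
- tray_lip (a point): middle of the crumb tray's lip, at its open side (tray x = -56 mm, y = 0), 2.5 mm above the worktop, axes as the tray's. From here a flat ramp without a step runs 23 mm down and outwards to the worktop; inside the lip is the level floor.
- jam_pot_1: empty orange jam portion pot standing upside down: 42 mm across its flange (2.5 mm thick, on the worktop), body tapering from 38 mm just above the flange to 30 mm at the top, 22 mm high, about 30 g, slides freely. Origin: centre of its underside, z up.
- jam_pot_2: empty orange jam portion pot standing upside down: 42 mm across its flange (2.5 mm thick, on the worktop), body tapering from 38 mm just above the flange to 30 mm at the top, 22 mm high, about 30 g, slides freely. Origin: centre of its underside, z up.
- jam_pot_3: empty orange jam portion pot standing upside down: 42 mm across its flange (2.5 mm thick, on the worktop), body tapering from 38 mm just above the flange to 30 mm at the top, 22 mm high, about 30 g, slides freely. Origin: centre of its underside, z up.
- timer: wind-up kitchen timer, white with a red knob, 62 mm across, 44 mm high. Stays where it stands. Origin: centre of its underside.
- salt_shaker: white salt shaker, 43 mm across, 73 mm high. Stays where it stands. Origin: centre of its underside.
- sink_plug: black rubber sink plug, 52 mm across, 25 mm high. Stays where it stands. Origin: centre of its underside.

How it is judged:
At the end, for the whole second after the job is handed in: All three jam pots stand upright (within 0.2 rad) and at rest on the floor of the crumb tray, wholly behind the lip: each pot's centre has, in the tray's frame, x between -41 and +50 mm, y within 45 mm of the middle and its underside less than 8 mm above the worktop (x of jam_pot_1 in the frame of crumb_tray between -0.041 and 0.05 m and y of jam_pot_1 in the frame of crumb_tray between -0.045 and 0.045 m and z of jam_pot_1 in the frame of crumb_tray between -0.002 and 0.008 m and angle between each of jam_pot_1, jam_pot_2, jam_pot_3's own z axis and vertical below 0.2 rad and linear speed of each of jam_pot_1, jam_pot_2, jam_pot_3 below 0.02 m/s and x of jam_pot_2 in the frame of crumb_tray between -0.041 and 0.05 m and y of jam_pot_2 in the frame of crumb_tray between -0.045 and 0.045 m and z of jam_pot_2 in the frame of crumb_tray between -0.002 and 0.008 m and x of jam_pot_3 in the frame of crumb_tray between -0.041 and 0.05 m and y of jam_pot_3 in the frame of crumb_tray between -0.045 and 0.045 m and z of jam_pot_3 in the frame of crumb_tray between -0.002 and 0.008 m); the robot touches nothing.
It fails at once if a jam pot is lifted off the surface (underside centre more than 16 mm up) (height (world z) of any of jam_pot_1, jam_pot_2, jam_pot_3 above 0.016 m).
It fails at once if a jam pot is tipped over (tilted more than 0.7 rad) (angle between any of jam_pot_1, jam_pot_2, jam_pot_3's own z axis and vertical above 0.7 rad).
It fails at once if another thing on the worktop is moved more than 25 mm (distance of any of timer, salt_shaker, sink_plug from where it was at the start of the episode above 0.025 m).
It fails at once if another thing on the worktop is tipped over (angle between any of timer, salt_shaker, sink_plug's own z axis and vertical above 0.5 rad).
It also fails if it takes over 72 s, if anything falls off the work surface, if the arm or the gripper's body presses on something with over 40 N, if the wrist force passes 120 N, or if a joint passes its speed limit or range.

## Working session

There is one attempt and no reset: what is moved stays moved. The work goes in short steps, Python scripts to look and compute and a tool call to move; the robot and the scene stay as the last step left them, time stands still between calls to the robot, and variables do not carry over. Pictures are saved under pics/ and viewed, at most 10 in all, crops included, and the job is handed in when it is done.

Besides the shell and the picture viewer there is one more tool, called after "Request:" in YAML: its name, and indented under it one key for each argument. play_rows: Moves the arm, as the interface text tells. Its arguments: {"type":"object","properties":{"rows":{"type":"array"}},"required":["rows"]}

```bash
mkdir -p pics; cat > h.py <<'E'
from station import monitor, viewer, close_job
import numpy as np, cv2
def ray(cam,px,z):
    c=viewer.get_calibration(cam); f=240/np.tan(np.radians(c["vertical_fov"])/2)
    T=np.array(c["world_to_cam"]); R=T[:3,:3]; o=-R.T@T[:3,3]
    d=R.T@np.array([(px[0]-c["cx"])/f,(px[1]-c["cy"])/f,1]); return (o+d*(z-o[2])/d[2])[:2]
def snap(cam,name):
    im=viewer.grab_frame(cam); cv2.imwrite(f"pics/{name}.png",np.ascontiguousarray(im[:,:,::-1]))
def find(cam,labels,thr=.3):
    for l,z in labels:
        for r in viewer.spot_point(l,cam):
            if r["p"]>thr: print(cam,l,round(r["p"],2),np.round(r["at"]),np.round(ray(cam,r["at"],z),3))
L=[("jam_pot_1",0),("crumb_tray",0),("tray_lip",.0025),("timer",0),("salt_shaker",0),("sink_plug",0)]
E
python3 - <<'E'
from h import *
for c in("top","scene"):
    snap(c,c+"0"); find(c,L)
o=monitor.get_obs(); print(o["time"],o["tool_pos"],o["ee_rot"],o["opening"])
E
```

```text
top jam_pot_1 0.68 [318. 243.] [0.469 0.164]
top jam_pot_1 0.63 [262. 280.] [0.404 0.261]
top jam_pot_1 0.62 [370. 220.] [0.512 0.073]
top crumb_tray 0.97 [412. 165.] [ 0.616 -0.006]
top tray_lip 0.98 [395. 181.] [0.584 0.027]
top timer 0.75 [308. 153.] [0.636 0.184]
top salt_shaker 0.58 [250. 212.] [0.523 0.287]
top sink_plug 0.57 [187. 259.] [0.438 0.395]
scene jam_pot_1 0.67 [252. 236.] [0.405 0.272]
scene jam_pot_1 0.62 [366. 280.] [0.513 0.077]
scene jam_pot_1 0.57 [311. 258.] [0.464 0.167]
scene jam_pot_1 0.34 [238. 195.] [0.437 0.389]
scene tray_lip 0.93 [420. 274.] [0.592 0.037]
scene timer 0.87 [381. 217.] [0.628 0.185]
scene salt_shaker 0.6 [304. 207.] [0.526 0.287]
scene sink_plug 0.79 [238. 196.] [0.436 0.386]
0.7 [0.18273756 0.70161085 0.21867014] [1.27051967e-01 9.91896061e-01 2.98949157e-05 1.94683447e-05] 1.002745682652836
```

View pictures.

View pics/top0.png

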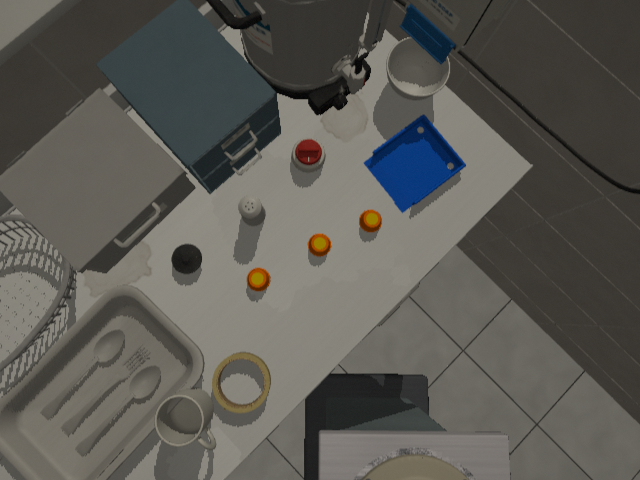

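View pics/scene0.png

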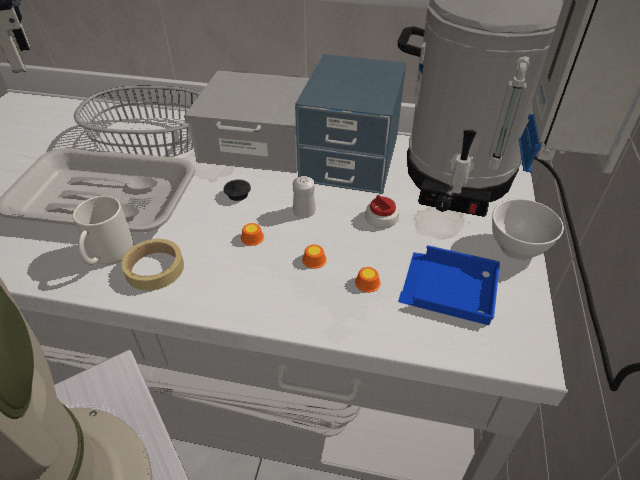

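```bash
cat >> h.py <<'E'
def proj(cam,P):
    c=viewer.get_calibration(cam); f=240/np.tan(np.radians(c["vertical_fov"])/2)
    T=np.array(c["world_to_cam"]); q=P@T[:3,:3].T+T[:3,3]
    return q[:,:2]/q[:,2:]*f+[c["cx"],c["cy"]]
E
python3 - <<'E'
from h import *
from scipy.optimize import minimize
M={}
for c in("top","scene"):
    viewer.grab_frame(c); M[c]=viewer.silhouettes("crumb_tray",c)[0]["pixels"].astype(np.uint8)
    M[c]=cv2.morphologyEx(M[c],cv2.MORPH_OPEN,np.ones((3,3)))
P=[[x,s*59,z] for x,z in((-56,0),(-56,23),(60,23),(60,0)) for s in(-1,1)]+[[-79,s*55,0] for s in(-1,1)]
P=np.array(P)/1000
def cost(v,cams=("top","scene")):
    x,y,a=v; R=np.array([[np.cos(a),-np.sin(a),0],[np.sin(a),np.cos(a),0],[0,0,1]]); W=P@R.T+[x,y,0]; s=0
    for c in cams:
        h=cv2.convexHull((proj(c,W)*16).astype(np.int32)); m=np.zeros((480*2,640*2),np.uint8)
        h=cv2.convexHull((proj(c,W)*32).astype(np.int32)); cv2.fillConvexPoly(m,h,1,shift=4)
        s+=(cv2.resize(M[c],None,fx=2,fy=2,interpolation=0)!=m).sum()/4
    return s
for cams in(("top","scene"),("top",),("scene",)):
    best=min((minimize(cost,[.612,-.008,a],args=(cams,),method="Nelder-Mead",options=dict(initial_simplex=[[.612,-.008,a],[.622,-.008,a],[.612,.002,a],[.612,-.008,a+.15]])) for a in(-.7,-.95,-.4)),key=lambda r:r.fun)
    print(cams,best.x.round(4),best.fun,[int(M[c].sum()) for c in cams])
E
```

```text
Traceback (most recent call last):
IndexError: list index out of range
```

```bash
cat > fit.py <<'E'
from h import *
from scipy.optimize import minimize
M={}
for c in("top","scene"):
    h=cv2.cvtColor(cv2.imread(f"pics/{c}0.png"),cv2.COLOR_BGR2HSV)
    m=cv2.inRange(h,(110,150,40),(130,255,255)); n,lab,st,_=cv2.connectedComponentsWithStats(m)
    k=1+st[1:,4].argmax(); M[c]=(lab==k).astype(np.uint8); print(c,st[k])
P=[[x,s*59,z] for x,z in((-56,0),(-56,23),(60,23),(60,0)) for s in(-1,1)]+[[-79,s*55,0] for s in(-1,1)]
P=np.array(P)/1000
def cost(v,cams):
    x,y,a=v; R=np.array([[np.cos(a),-np.sin(a),0],[np.sin(a),np.cos(a),0],[0,0,1]]); W=P@R.T+[x,y,0]; s=0
    for c in cams:
        h=cv2.convexHull((proj(c,W)*32).astype(np.int32)); m=np.zeros((960,1280),np.uint8); cv2.fillConvexPoly(m,h,1,shift=4)
        s+=(cv2.resize(M[c],None,fx=2,fy=2,interpolation=0)!=m).sum()/4
    return s
for cams in(("top","scene"),("top",),("scene",)):
    best=min((minimize(cost,[.612,-.008,a],args=(cams,),method="Nelder-Mead",options=dict(initial_simplex=[[.612,-.008,a],[.622,-.008,a],[.612,.002,a],[.612,-.008,a+.15]])) for a in(-.8,-1.,-1.3)),key=lambda r:r.fun)
    print(cams,best.x.round(4),best.fun,[int(M[c].sum()) for c in cams])
E
python3 fit.py
```

```text
top [423 129   2   4   4]
scene [ 398  246  102   79 5532]
('top', 'scene') [ 0.6216 -0.0142 -0.9013] 5541.75 [4, 5532]
('top',) [ 1.1074 -0.1162 -0.8286] 4.0 [4]
('scene',) [ 0.6221 -0.0137 -0.915 ] 302.5 [5532]
```

```bash
sed -i 's/(110,150,40)/(100,150,40)/' fit.py; python3 fit.py
```

```text
top [ 364  115  102   97 5097]
scene [ 398  246  102   79 5541]
('top', 'scene') [ 0.6217 -0.014  -0.9147] 523.5 [5097, 5541]
('top',) [ 0.6208 -0.0137 -0.9085] 214.75 [5097]
('scene',) [ 0.6218 -0.0139 -0.916 ] 293.5 [5541]
```

Request:
play_rows:
  rows:
    - {"hand":0,"offset":[0,0,0],"spin":0.131}
    - {"hand":0,"offset":[0,0,0],"spin":0.131}
    - {"hand":0,"offset":[0,0,0],"spin":0.131}
    - {"hand":0,"offset":[0,0,0],"spin":0.131}
    - {"hand":0,"offset":[0,0,0],"spin":0.133}
    - {"hand":0,"offset":[-40,-10,0],"spin":0}
    - {"hand":0,"offset":[-40,-10,0],"spin":0}
    - {"hand":0,"offset":[-40,-10,0],"spin":0}
    - {"hand":0,"offset":[-40,-10,0],"spin":0}
    - {"hand":0,"offset":[-40,-10,0],"spin":0}
    - {"hand":0,"offset":[-40,-10,0],"spin":0}
    - {"hand":0,"offset":[-40,-10,0],"spin":0}

```text
time: 2.1
tool_pos: [0.2994, 0.4359, 0.2188]
ee_rot: [0.44, 0.898, 0.0, 0.0]
wrist_force: [0.7, 0.8, 0.6]
opening: 0.029
gripper_force: 0.0
```

```bash
cat >> h.py <<'E'
C=np.array([.6213,-.0139]); A=-.912; U=np.array([[np.cos(A),np.sin(A)],[-np.sin(A),np.cos(A)]])
def tr(p): return np.round(1000*U@(np.array(p)[:2]-C),1)
def st():
    o=monitor.get_obs(); q=o["ee_rot"]; print("t",round(o["time"],2),"tray xy",tr(o["tool_pos"]),"z",round(1000*o["tool_pos"][2],1),"tool-x yaw err",round(((2*np.arctan2(q[1],q[0])-(np.pi+A))+np.pi)%(2*np.pi)-np.pi,3),"open",round(o["opening"],3),"F",np.round(o["wrist_force"],1))
def pots(cams=("top","scene")):
    for c in cams:
        viewer.grab_frame(c)
        for r in viewer.spot_point("jam_pot_1",c):
            if r["p"]>.3: print(c,round(r["p"],2),np.round(r["at"]),tr(ray(c,r["at"],0)))
E
python3 -c "
from h import *
st();pots()"
```

```text
t 2.1 tray xy [-552.7   20.8] z 218.8 tool-x yaw err 0.0 open 0.029 F [0.7 0.8 0.6]
top 0.8 [261. 277.] [-350.9    0.9]
top 0.78 [369. 219.] [-135.4  -31.2]
top 0.67 [319. 244.] [-233.9  -14. ]
scene 0.91 [252. 237.] [-356.5    2.1]
scene 0.75 [313. 260.] [-235.8  -15.4]
scene 0.64 [368. 282.] [-134.8  -34.7]
```

Request:
play_rows:
  rows:
    - {"hand":0,"offset":[-40,-6,0],"spin":0}
    - {"hand":0,"offset":[-40,-6,0],"spin":0}
    - {"hand":0,"offset":[-40,-6,0],"spin":0}
    - {"hand":0,"offset":[-40,-6,0],"spin":0}
    - {"hand":0,"offset":[-40,-6,0],"spin":0}
    - {"hand":0,"offset":[-40,-6,0],"spin":0}
    - {"hand":0,"offset":[-40,-6,10],"spin":0}
    - {"hand":0,"offset":[-40,-6,20],"spin":0}
    - {"hand":0,"offset":[-30,-5,30],"spin":0}
    - {"hand":0,"offset":[-12,0,40],"spin":0}
    - {"hand":0,"offset":[0,0,40],"spin":0}
    - {"hand":0,"offset":[0,0,20],"spin":0}

```text
time: 3.5
tool_pos: [0.4786, 0.1195, 0.0557]
ee_rot: [0.44, 0.898, -0.001, -0.001]
wrist_force: [-0.2, -0.0, 0.2]
opening: 0.011
gripper_force: 0.0
```

```bash
python3 -c "
from h import *
st();snap('top','t1')"
```

```text
t 3.5 tray xy [-192.9  -31.2] z 55.7 tool-x yaw err 0.001 open 0.011 F [-0.2 -0.   0.2]
```

Request:
play_rows:
  rows:
    - {"hand":0,"offset":[0,0,25],"spin":0}
    - {"hand":0,"offset":[0,0,16],"spin":0}
    - {"hand":0,"offset":[0,0,6],"spin":0}
    - {"hand":0,"offset":[-8,0,0],"spin":0}
    - {"hand":0,"offset":[-8,0,0],"spin":0}
    - {"hand":0,"offset":[-6,0,0],"spin":0}
    - {"hand":0,"offset":[-6,0,0],"spin":0}
    - {"hand":0,"offset":[-8,0,0],"spin":0}
    - {"hand":0,"offset":[-8,0,0],"spin":0}
    - {"hand":0,"offset":[-8,0,0],"spin":0}
    - {"hand":0,"offset":[-8,0,0],"spin":0}
    - {"hand":0,"offset":[-8,0,0],"spin":0}

```text
time: 4.75
tool_pos: [0.5207, 0.0644, 0.0116]
ee_rot: [0.44, 0.898, 0.0, 0.0]
wrist_force: [-1.1, 0.8, 0.2]
opening: 0.002
gripper_force: 0.2
```

```bash
python3 -c "
from h import *
st();pots();snap('scene','s1')"
```

```text
t 4.75 tray xy [-123.5  -31.6] z 11.6 tool-x yaw err 0.0 open 0.002 F [-1.1  0.8  0.2]
top 0.76 [319. 245.] [-235.3  -14.4]
top 0.66 [260. 281.] [-355.    -3.5]
scene 0.84 [310. 257.] [-241.2  -11.7]
scene 0.65 [251. 235.] [-359.9    6.7]
scene 0.56 [393. 288.] [-93.  -32.4]
```

View pics/s1.png

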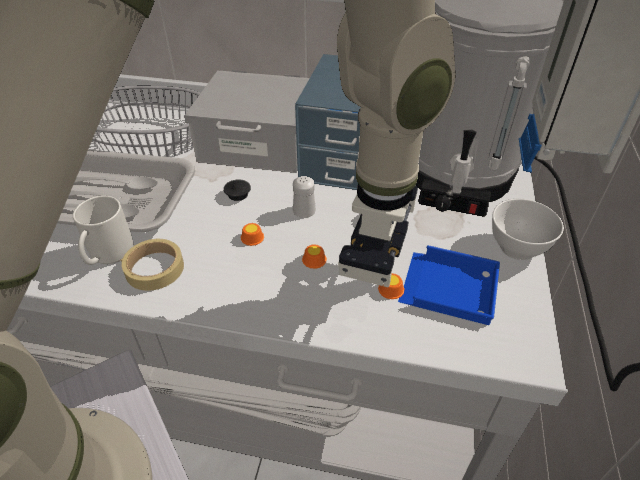

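Request:
play_rows:
  rows:
    - {"hand":0,"offset":[-8,1,1],"spin":0}
    - {"hand":0,"offset":[-8,1,1],"spin":0}
    - {"hand":0,"offset":[-8,1,0],"spin":0}
    - {"hand":0,"offset":[-8,1,0],"spin":0}
    - {"hand":0,"offset":[-8,1,0],"spin":0}
    - {"hand":0,"offset":[-8,1,0],"spin":0}
    - {"hand":0,"offset":[-8,0,0],"spin":0}
    - {"hand":0,"offset":[-6,0,0],"spin":0}

```text
time: 5.8
tool_pos: [0.5635, 0.0188, 0.0097]
ee_rot: [0.44, 0.898, -0.0, 0.0]
wrist_force: [-0.2, 1.1, 1.9]
opening: 0.004
gripper_force: 0.4
```

```bash
python3 -c "
from h import *
st();pots();snap('scene','s2')"
```

```text
t 5.8 tray xy [-61.2 -25.7] z 9.7 tool-x yaw err -0.0 open 0.004 F [-0.2  1.1  1.9]
top 0.9 [320. 247.] [-235.5  -19. ]
top 0.8 [261. 281.] [-354.5   -4.9]
scene 0.92 [251. 237.] [-359.     2.1]
scene 0.76 [430. 297.] [-34.3 -32. ]
scene 0.58 [311. 258.] [-239.3  -12.6]
```

View pics/s2.png

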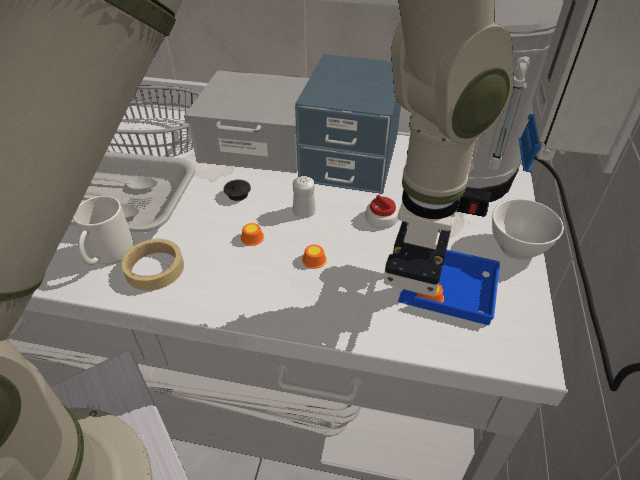

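Request:
play_rows:
  rows:
    - {"hand":0,"offset":[-8,0,0],"spin":0}
    - {"hand":0,"offset":[-8,0,0],"spin":0}
    - {"hand":0,"offset":[-8,0,0],"spin":0}
    - {"hand":0,"offset":[-8,0,0],"spin":0}
    - {"hand":0,"offset":[-8,0,0],"spin":0}
    - {"hand":0,"offset":[-8,0,0],"spin":0}
    - {"hand":0,"offset":[-7,0,0],"spin":0}
    - {"hand":0,"offset":[-5,0,0],"spin":0}
    - {"hand":0,"offset":[-3,0,0],"spin":0}
    - {"hand":0,"offset":[0,0,0],"spin":0}

```text
time: 7.05
tool_pos: [0.6017, -0.0306, 0.0096]
ee_rot: [0.44, 0.898, -0.0, 0.0]
wrist_force: [-0.7, 0.5, -0.5]
opening: 0.005
gripper_force: 0.0
```

```bash
python3 -c "
from h import *
st();pots()"
```

```text
t 7.05 tray xy [  1.2 -25.7] z 9.6 tool-x yaw err -0.0 open 0.005 F [-0.7  0.5 -0.5]
top 0.95 [318. 244.] [-234.7  -11.5]
top 0.93 [262. 279.] [-349.9   -2.5]
scene 0.93 [252. 236.] [-358.3    4.8]
scene 0.78 [311. 259.] [-239.1  -14.2]
scene 0.61 [380. 215.] [-156.9  133.9]
scene 0.51 [470. 306.] [ 27.8 -30.2]
scene 0.42 [302. 208.] [-299.3  105. ]
```

Request:
play_rows:
  rows:
    - {"hand":0,"offset":[10,0,0],"spin":0}
    - {"hand":0,"offset":[10,0,-10],"spin":0}
    - {"hand":0,"offset":[10,0,-40],"spin":0}
    - {"hand":0,"offset":[40,0,0],"spin":0}
    - {"hand":0,"offset":[50,2,0],"spin":0}
    - {"hand":0,"offset":[50,2,0],"spin":0}
    - {"hand":0,"offset":[50,2,0],"spin":0}
    - {"hand":0,"offset":[40,0,0],"spin":0}
    - {"hand":0,"offset":[27,0,0],"spin":0}
    - {"hand":0,"offset":[0,0,0],"spin":-0.13}
    - {"hand":0,"offset":[0,0,0],"spin":0}

```text
time: 8.35
tool_pos: [0.4293, 0.2018, 0.0603]
ee_rot: [0.378, 0.926, 0.0, -0.0]
wrist_force: [-0.1, -0.3, -0.3]
opening: 0.003
gripper_force: 0.0
```

```bash
python3 -c "
from h import *
st();pots()"
```

```text
t 8.35 tray xy [-288.1  -19.8] z 60.3 tool-x yaw err 0.136 open 0.003 F [-0.1 -0.3 -0.3]
scene 0.95 [249. 235.] [-363.3    5. ]
scene 0.86 [311. 261.] [-237.7  -20. ]
scene 0.56 [472. 306.] [ 31.3 -28.6]
```

Request:
play_rows:
  rows:
    - {"hand":0,"offset":[0,0,25],"spin":0}
    - {"hand":0,"offset":[0,0,20],"spin":0}
    - {"hand":0,"offset":[0,0,7],"spin":0}
    - {"hand":0,"offset":[-8,0,0],"spin":0}
    - {"hand":0,"offset":[-8,0,0],"spin":0}
    - {"hand":0,"offset":[-6,0,0],"spin":0}
    - {"hand":0,"offset":[-6,0,0],"spin":0}
    - {"hand":0,"offset":[-8,0,0],"spin":0}
    - {"hand":0,"offset":[-8,0,0],"spin":0}
    - {"hand":0,"offset":[-8,0,0],"spin":0}
    - {"hand":0,"offset":[-8,0,0],"spin":0}
    - {"hand":0,"offset":[-8,0,0],"spin":0}

```text
time: 9.75
tool_pos: [0.4794, 0.1519, 0.0076]
ee_rot: [0.381, 0.925, -0.0, 0.0]
wrist_force: [-0.8, 0.4, 0.1]
opening: 0.006
gripper_force: 0.2
```

Request:
play_rows:
  rows:
    - {"hand":0,"offset":[-9,0,0],"spin":0}
    - {"hand":0,"offset":[-9,0,0],"spin":0}
    - {"hand":0,"offset":[-9,0,0],"spin":0}
    - {"hand":0,"offset":[-9,0,0],"spin":0}
    - {"hand":0,"offset":[-9,0,0],"spin":0}
    - {"hand":0,"offset":[-9,0,0],"spin":0}
    - {"hand":0,"offset":[-9,0,0],"spin":0}
    - {"hand":0,"offset":[-9,0,0],"spin":0}
    - {"hand":0,"offset":[-9,0,0],"spin":0}
    - {"hand":0,"offset":[-5,0,0],"spin":0}

```text
time: 10.75
tool_pos: [0.5407, 0.0909, 0.0076]
ee_rot: [0.381, 0.924, 0.0, 0.0]
wrist_force: [-0.1, -0.1, 1.0]
opening: -0.0
gripper_force: 0.2
```

```bash
python3 -c "
from h import *
st();pots();snap('scene','s3')"
```

```text
t 10.75 tray xy [-132.2    0.5] z 7.6 tool-x yaw err 0.13 open -0.0 F [-0.1 -0.1  1. ]
top 0.56 [261. 280.] [-353.5   -2. ]
scene 0.75 [470. 306.] [ 28.2 -29.4]
scene 0.65 [391. 269.] [-105.4    6. ]
scene 0.61 [249. 236.] [-363.     1.8]
scene 0.42 [452. 289.] [-3.5 -4.8]
```

View pics/s3.png

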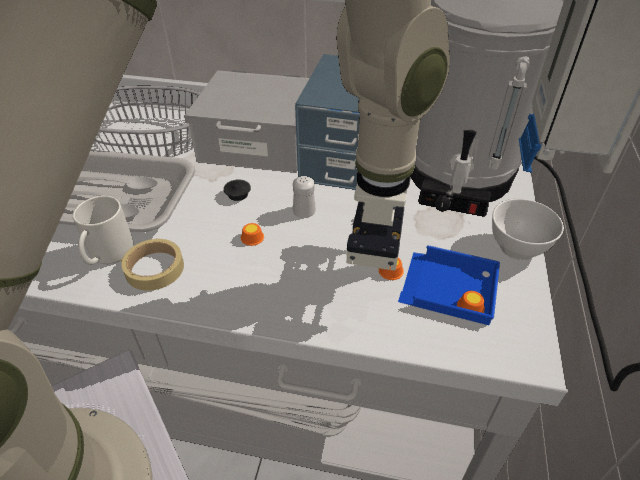

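Request:
play_rows:
  rows:
    - {"hand":0,"offset":[-8,0,0],"spin":0}
    - {"hand":0,"offset":[-8,0,0],"spin":0}
    - {"hand":0,"offset":[-8,0,0],"spin":0}
    - {"hand":0,"offset":[-8,0,0],"spin":0}
    - {"hand":0,"offset":[-8,0,0],"spin":0}
    - {"hand":0,"offset":[-8,0,0],"spin":0}
    - {"hand":0,"offset":[-8,0,0],"spin":0}
    - {"hand":0,"offset":[-8,0,0],"spin":0}
    - {"hand":0,"offset":[-8,0,0],"spin":0}

```text
time: 11.9
tool_pos: [0.5915, 0.0405, 0.0076]
ee_rot: [0.381, 0.925, -0.0, 0.0]
wrist_force: [-0.1, 1.2, -0.2]
opening: 0.006
gripper_force: 0.1
```

Request:
play_rows:
  rows:
    - {"hand":0,"offset":[-8,0.5,0],"spin":0}
    - {"hand":0,"offset":[-8,0.5,0],"spin":0}
    - {"hand":0,"offset":[-8,0.5,0],"spin":0}
    - {"hand":0,"offset":[-8,0.5,0],"spin":0}
    - {"hand":0,"offset":[-8,0.5,0],"spin":0}
    - {"hand":0,"offset":[-8,0.5,0],"spin":0}
    - {"hand":0,"offset":[-7,0,0],"spin":0}
    - {"hand":0,"offset":[-5,0,0],"spin":0}
    - {"hand":0,"offset":[-3,0,0],"spin":0}
    - {"hand":0,"offset":[0,0,0],"spin":0}

```text
time: 12.9
tool_pos: [0.6381, -0.0016, 0.0076]
ee_rot: [0.381, 0.924, -0.0, 0.0]
wrist_force: [-0.2, 0.1, -0.3]
opening: 0.002
gripper_force: 0.0
```

```bash
python3 -c "
from h import *
st();pots()"
```

```text
t 12.9 tray xy [ 0.5 20.8] z 7.6 tool-x yaw err 0.13 open 0.002 F [-0.2  0.1 -0.3]
top 0.82 [264. 282.] [-351.   -8.]
top 0.55 [305. 157.] [-158.3  129.6]
top 0.54 [439. 164.] [ 31.2 -27.1]
scene 0.91 [473. 306.] [ 32.8 -28.5]
scene 0.58 [248. 236.] [-365.2    2.9]
scene 0.49 [421. 278.] [-55.1   2.7]
scene 0.47 [474. 280.] [27.3 25.6]
scene 0.35 [451. 288.] [-4.9 -2. ]
```

Request:
play_rows:
  rows:
    - {"hand":0,"offset":[10,0,0],"spin":0}
    - {"hand":0,"offset":[10,0,-10],"spin":0}
    - {"hand":0,"offset":[10,0,-45],"spin":0}
    - {"hand":0,"offset":[0,0,0],"spin":0.13}
    - {"hand":0,"offset":[46,-2,0],"spin":0}
    - {"hand":0,"offset":[46,-2,0],"spin":0}
    - {"hand":0,"offset":[46,-2,0],"spin":0}
    - {"hand":0,"offset":[46,-2,0],"spin":0}
    - {"hand":0,"offset":[46,-2,0],"spin":0}
    - {"hand":0,"offset":[46,-2,0],"spin":0}
    - {"hand":0,"offset":[46,-2,0],"spin":0}
    - {"hand":0,"offset":[46,-2,0],"spin":0}

```text
time: 14.3
tool_pos: [0.3762, 0.3026, 0.0633]
ee_rot: [0.44, 0.898, 0.0, -0.0]
wrist_force: [1.0, 1.2, -0.0]
opening: 0.005
gripper_force: 0.0
```

```bash
python3 -c "
from h import *
st();pots()"
```

```text
t 14.3 tray xy [-400.3   -0. ] z 63.3 tool-x yaw err 0.001 open 0.005 F [ 1.   1.2 -0. ]
top 0.68 [442. 168.] [ 29.9 -37.2]
top 0.63 [261. 280.] [-353.8   -3.3]
top 0.55 [421. 144.] [28.7 22.5]
scene 0.85 [472. 305.] [ 30.4 -27.6]
scene 0.73 [248. 236.] [-365.1    2.7]
```

Request:
play_rows:
  rows:
    - {"hand":0,"offset":[8,0,20],"spin":0}
    - {"hand":0,"offset":[0,0,25],"spin":0}
    - {"hand":0,"offset":[0,0,10],"spin":0}
    - {"hand":0,"offset":[-7,0,0],"spin":0}
    - {"hand":0,"offset":[-7,0,0],"spin":0}
    - {"hand":0,"offset":[-6,0,0],"spin":0}
    - {"hand":0,"offset":[-6,0,0],"spin":0}
    - {"hand":0,"offset":[-8,0,0],"spin":0}
    - {"hand":0,"offset":[-9,0,0],"spin":0}
    - {"hand":0,"offset":[-9,0,0],"spin":0}
    - {"hand":0,"offset":[-9,0,0],"spin":0}
    - {"hand":0,"offset":[-9,0,0],"spin":0}

```text
time: 15.7
tool_pos: [0.417, 0.2514, 0.0076]
ee_rot: [0.44, 0.898, -0.0, 0.0]
wrist_force: [-0.0, 1.1, 0.5]
opening: 0.003
gripper_force: 0.3
```

Request:
play_rows:
  rows:
    - {"hand":0,"offset":[-9,0,0],"spin":0}
    - {"hand":0,"offset":[-9,0,0],"spin":0}
    - {"hand":0,"offset":[-9,0,0],"spin":0}
    - {"hand":0,"offset":[-9,0,0],"spin":0}
    - {"hand":0,"offset":[-9,0,0],"spin":0}
    - {"hand":0,"offset":[-9,0,0],"spin":0}
    - {"hand":0,"offset":[-9,0,0],"spin":0}
    - {"hand":0,"offset":[-9,0,0],"spin":0}
    - {"hand":0,"offset":[-9,0,0],"spin":0}
    - {"hand":0,"offset":[-5,0,0],"spin":0}

```text
time: 16.7
tool_pos: [0.4699, 0.1831, 0.0076]
ee_rot: [0.441, 0.898, -0.0, 0.0]
wrist_force: [0.6, 0.2, 0.2]
opening: 0.008
gripper_force: 0.2
```

```bash
python3 -c "
from h import *
st();pots();snap('scene','s4')"
```

```text
t 16.7 tray xy [-248.5    0.9] z 7.6 tool-x yaw err -0.001 open 0.008 F [0.6 0.2 0.2]
scene 0.94 [469. 280.] [20.5 23.5]
scene 0.59 [323. 253.] [-223.8    4.6]
scene 0.56 [379. 216.] [-157.5  128.7]
scene 0.55 [472. 309.] [ 30.7 -34.6]
```

View pics/s4.png

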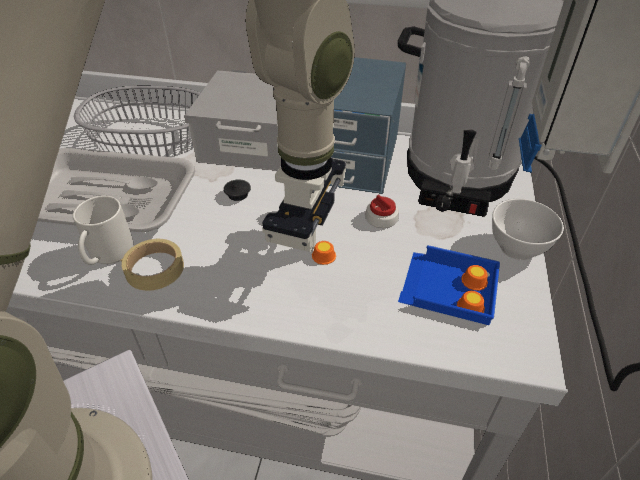

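Request:
play_rows:
  rows:
    - {"hand":0,"offset":[-9,0,0],"spin":0}
    - {"hand":0,"offset":[-9,0,0],"spin":0}
    - {"hand":0,"offset":[-9,0,0],"spin":0}
    - {"hand":0,"offset":[-9,0,0],"spin":0}
    - {"hand":0,"offset":[-9,0,0],"spin":0}
    - {"hand":0,"offset":[-9,0,0],"spin":0}
    - {"hand":0,"offset":[-9,0,0],"spin":0}
    - {"hand":0,"offset":[-9,0,0],"spin":0}
    - {"hand":0,"offset":[-9,0,0],"spin":0}
    - {"hand":0,"offset":[-9,0,0],"spin":0}
    - {"hand":0,"offset":[-9,0,0],"spin":0}
    - {"hand":0,"offset":[-5,0,0],"spin":0}

```text
time: 18.15
tool_pos: [0.5335, 0.1009, 0.0077]
ee_rot: [0.441, 0.898, 0.0, 0.0]
wrist_force: [0.4, 0.9, -0.3]
opening: 0.004
gripper_force: 0.1
```

```bash
python3 -c "
from h import *
st();pots()"
```

```text
t 18.15 tray xy [-144.5    0.9] z 7.7 tool-x yaw err -0.001 open 0.004 F [ 0.4  0.9 -0.3]
scene 0.8 [471. 305.] [ 28.9 -27.7]
scene 0.75 [474. 277.] [27.2 34.5]
scene 0.58 [382. 270.] [-120.    -0.7]
```

Request:
play_rows:
  rows:
    - {"hand":0,"offset":[-9,0,0],"spin":0}
    - {"hand":0,"offset":[-9,0,0],"spin":0}
    - {"hand":0,"offset":[-9,0,0],"spin":0}
    - {"hand":0,"offset":[-9,0,0],"spin":0}
    - {"hand":0,"offset":[-8,0,0],"spin":0}
    - {"hand":0,"offset":[-8,0,0],"spin":0}
    - {"hand":0,"offset":[-8,0,0],"spin":0}
    - {"hand":0,"offset":[-8,0,0],"spin":0}
    - {"hand":0,"offset":[-8,0,0],"spin":0}
    - {"hand":0,"offset":[-8,0,0],"spin":0}
    - {"hand":0,"offset":[-8,0,0],"spin":0}
    - {"hand":0,"offset":[-8,0,0],"spin":0}

```text
time: 19.55
tool_pos: [0.5945, 0.0222, 0.0076]
ee_rot: [0.44, 0.898, -0.0, 0.0]
wrist_force: [0.1, 1.4, 0.8]
opening: 0.007
gripper_force: 0.1
```

Request:
play_rows:
  rows:
    - {"hand":0,"offset":[-4,0,0],"spin":0}
    - {"hand":0,"offset":[-2,0,0],"spin":0}
    - {"hand":0,"offset":[0,0,0],"spin":0}
    - {"hand":0,"offset":[10,0,0],"spin":0}
    - {"hand":0,"offset":[20,0,-10],"spin":0}
    - {"hand":0,"offset":[40,0,-40],"spin":0}
    - {"hand":0,"offset":[50,0,-30],"spin":0}
    - {"hand":0,"offset":[50,0,0],"spin":0}
    - {"hand":0,"offset":[50,0,0],"spin":0}
    - {"hand":0,"offset":[40,0,0],"spin":0}
    - {"hand":0,"offset":[0,0,0],"spin":0}

```text
time: 20.65
tool_pos: [0.441, 0.2197, 0.0787]
ee_rot: [0.436, 0.9, 0.0, -0.001]
wrist_force: [0.1, -0.7, -0.7]
opening: 0.006
gripper_force: 0.0
```

```bash
python3 -c "
from h import *
st();pots();snap('top','t5');snap('scene','s5')"
```

```text
t 20.65 tray xy [-295.1    0.5] z 78.7 tool-x yaw err 0.01 open 0.006 F [ 0.1 -0.7 -0.7]
top 0.78 [414. 169.] [-11.2  -7.2]
top 0.72 [440. 164.] [ 31.5 -28.7]
top 0.66 [419. 144.] [24.9 23.4]
scene 0.85 [473. 279.] [26.3 28.7]
scene 0.62 [470. 305.] [ 27.  -28.4]
scene 0.57 [442. 284.] [-20.2   0.8]
```

View pics/s5.png

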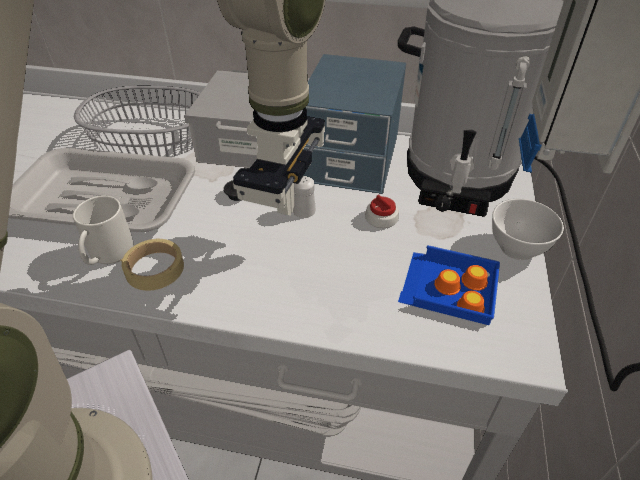

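View pics/t5.png

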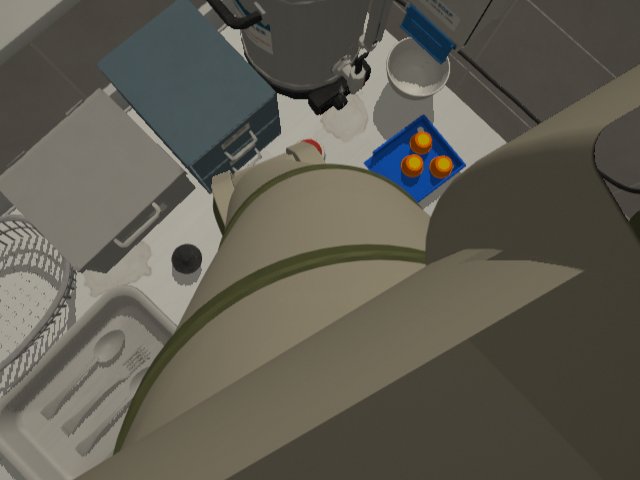

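All three pots are upright in the tray: pixels (448,281), (477,277) and (472,302) in the scene view. The other objects have not moved, and the arm is clear of everything.

```bash
python3 -c "
from h import *
print(close_job())"
```

```text
the job is handed in; nothing more can be done
None
```

I pushed all three jam pots over the lip and well inside the crumb tray, where they stand upright. The other things on the worktop stayed where they were, and the job was handed in at about 21 s of the 72 s allowed, with no verdict shown.

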